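Hold the lock button and slide the work carriage to its stop

ROBOT

A 6-joint arm with a two-finger parallel gripper is mounted at the origin on the work surface. World frame = base frame: x ahead of the robot, y to its left, z up, the work surface at z = 0. Lengths are in m, angles in rad, forces in N, time in s.
With the tool pointing down it reaches from about 0.35 to 0.95 m from the base axis. Payload 17.4 kg.
Tool frame: the origin (TCP) lies midway between the tips of the shut fingers; the grasp point (between the pads) lies 19 mm behind it; z points along the fingers, y is the line along which they close (so a half turn about z gives the same grasp; the last joint's range is limited). The gripper opens to 93 mm and grips with 3 to 60 N. Pads are 15 mm wide; open, the fingers measure 128 mm over their backs; the gripper's body (75 mm by 188 mm) begins 65 mm behind the grasp point.
Start: joints at [1.301, 0.116, 1.442, -0, 1.584, -0.038], TCP at [0.155, 0.657, 0.219] pointing down, gripper open.
Joint ranges: [-2.83, 2.83], [-0.83, 2.19], [0.07, 2.5], [-1.14, 4.28], [0.01, 3], [-2.97, 2.97]. Speed limits (rad/s): [1.89, 1.89, 2.22, 3.14, 3.14, 3.14].

INTERFACE

Orientations are given as a 3x3 rotation matrix whose columns are the frame's x, y, z axes.
In Python, from bench import env gives the robot as it stands. The module is installed in compiled form; this text tells all that it offers.
- The arm moves only by the tool jog_arm, never from a script. Its arguments are lists of equal length, an entry for each row: "offset": the shift along the world's x, y, z in cm, a list of three; "turn": the turn, a rotation vector about the world's x, y, z in rad, a list of three. In form: {"offset": [[tx, ty, tz], ...], "turn": [[wx, wy, wz], ...]}. A call has 1 to 20 rows; each row is the pose to reach, as a shift and turn from the pose commanded when the call began; what a row does not reach only later rows make up. A row lasts 1/10 s, in which the tool goes at most 50 mm and 8.59 degrees, less where a joint would pass 70% of its speed; a pose out of reach is approached as far as the arm can. A call with a gripper value outside its range is refused whole. "hand" is the gripper command: -1 is fully open, 1 is shut, values between are in proportion, set as the call begins (left out, the last holds). The fingers move at their own pace and stop on an object; "squeeze" is the grip in N (left out, the last holds). Time passes only in rows, so rows that repeat a pose let the fingers close. It gives the time, the measured TCP pose, the force, the opening and the grip force at its end, in the units of the state.
- env.sense(): the state, without advancing time (a new reading comes with each control period).
- env.grab_frame(name): name is "side" or "top" or "wrist"; returns a dict with "frame" (384x512x3 uint8, red, green, blue), "camera_matrix" (3x3 intrinsics, pixels), "R" (3x3) and "t" (3): a world point X has camera coordinates R X + t. Camera axes: x right, y down, z forward; pixel columns grow to the right and rows downward; lengths in m; the calibration is good to about 2 mm. A picture is of the moment at which its call begins. There is no depth.
- env.finish_job(): hands the job in; it is judged then, once.
The state is a dict: "t": time; "joint_positions": joint angles; "qvel": joint speeds; "effort": joint torques, N m; "ee_pos": TCP position; "tool_rot": TCP orientation; "wrist_force": force on the tool from outside, world axes, zero at the start; "ft_torque": the same for the moment, N m; "width": finger opening in m; "grasp_force": force on a finger pad.
Only numpy, scipy, OpenCV 4.12 (cv2) and the standard library are available. Lean on these libraries where they do the work, as an engineer would, in place of code of your own. Each camera call takes 0.05 s, during which the arm holds its last target. There are 200 camera calls.

TASK

With the fingertips, press down the round locking button on the bench slide's carriage and, without letting it up on the way, push the carriage with its bowl all the way along the rail to the tall stop plate. Then let go so that the button springs fully up and locks the carriage there, and move clear. Nothing is to be picked up: leave the jar, the mug and the scriber where they stand.

Things in the scene. Friction and masses are not known exactly. Their poses are not given: they have to be found in the camera images.
- slide_base: Fixed bench slide: plywood board 120 (x) x 370 (y) x 12 mm with two steel rods and a slotted bar along its own y. Origin: centre of its underside, on the table; z up. The carriage slides along +y of this frame, towards the tall end stop; at the -y end is a lower plain block (top 50 mm above the table). Position and yaw vary.
- end_stop (a point): Top middle of the end stop's inner face: an aluminium plate 110 mm wide, 14 mm thick, its top 80 mm above the table, with two small rubber buffers, at the +y end of the slide.
- carriage (a joint): Travel of the carriage along the slide's +y, in m: 0 at the low block, 0.140 against the end stop; starts between 0 and 0.04. An aluminium plate 110 (x) x 190 (y) mm, top 56 mm above the table, about 0.8 kg with its bowl; takes about 2 N to push when free. Its centre is at y = -0.070 + travel in the slide's frame; the button is 50 mm to -y of that centre.
- push_lip (a point): Middle of the top edge, on the button's side, of the upright lip on the carriage just +y of the button: 50 mm wide (x), 8 mm thick, top 92 mm above the table (16 mm above the raised button). Its face is 25 mm from the button's axis; a fingertip holding the button down can push it to +y. The button's -y side is open.
- bowl_top (a point): Top of the dark upturned bowl, 80 mm across; this point is 97 mm above the table; the bowl is bonded to the carriage 95 mm to +y of the button.
- lock_button (a joint): How far the button is pressed, m: 0 up (locked), 0.008 fully down. Round steel button 40 mm across; flat top 76 mm above the table when up, 68 mm fully down, in a dark collar 52 mm across, top 66 mm. A spring returns it: 4 N starts it, 7 N holds it fully down. When up, a pin under it sits in a slot of the bar (slots every 14 mm, 2 mm play each way); the carriage is free from 5 mm down.
- button_top (a point): Centre of the button's top face. It moves down with the button and along with the carriage; 76 mm above the table when the button is up. z up.
- jar: White plastic jar with lid, 54 mm across, 70 mm high, loose. Origin: centre of its underside.
- mug: White ceramic cup without handle, 72 mm across, 80 mm high, loose. Origin: centre of its underside.
- scriber: Scribing tool lying on the table, loose: square wooden handle 100 x 14 x 14 mm and a thin steel point, 150 mm long in all, along its own x. Origin: on its underside, 80 mm from the handle's end.

How it is judged:
By the outcome, as a careful person would: the job done as asked, in the order asked, and still so for the second after the job is handed in, with the robot touching nothing.
It also fails if it takes over 32 s, if anything falls off the work surface, if the arm or the gripper's body presses on something with over 40 N, if the wrist force passes 120 N, or if a joint passes its speed limit or range.

## Working session

There is one attempt and no reset: what is moved stays moved. The work goes in short steps, Python scripts to look and compute and a tool call to move; the robot and the scene stay as the last step left them, time stands still between calls to the robot, and variables do not carry over. Pictures are saved under pics/ and viewed, at most 10 in all, crops included, and the job is handed in when it is done.

Besides the shell and the picture viewer there is one more tool, called as a command line: name --argument value ..., lists and objects as JSON in quotes. jog_arm: Moves the arm, as the interface text tells. Its arguments: {"type":"object","properties":{"offset":{"type":"array","items":{"type":"array","items":{"type":"number"}}},"turn":{"type":"array","items":{"type":"array","items":{"type":"number"}}},"hand":{"type":"number"},"squeeze":{"type":"number"}},"required":["offset","turn"]}

```bash
mkdir -p pics
python3 - <<'E'
from bench import env
import cv2,pickle
d={n:env.grab_frame(n) for n in("top","side")}
pickle.dump(d,open("f.pkl","wb"))
for n in d: cv2.imwrite(f"pics/{n}0.png",cv2.resize(d[n]["frame"][:,:,::-1],(800,600),interpolation=cv2.INTER_CUBIC)); print(n,d[n]["camera_matrix"],d[n]["R"],d[n]["t"])
s=env.sense();print(s["t"],s["ee_pos"],s["tool_rot"],s["width"],s["wrist_force"])
E
```

```text
top [[433.05269125   0.         254.62503631]
 [  0.         433.05269125 192.58920515]
 [  0.           0.           1.        ]] [[ 0.01892131 -0.99969287 -0.01600445]
 [-0.99333274 -0.01697545 -0.11402591]
 [ 0.11371921  0.01805526 -0.99334886]] [0.06113064 0.60366401 0.8521055 ]
side [[421.59527951   0.         252.8833962 ]
 [  0.         421.59527951 190.03601152]
 [  0.           0.           1.        ]] [[-0.96628813 -0.25667918  0.02007612]
 [-0.20268513  0.71029986 -0.67408668]
 [ 0.15876395 -0.65543109 -0.73837937]] [0.59211653 0.12575638 0.69889024]
0.1 [0.15501711 0.65676748 0.21796029] [[-9.73259247e-01  2.29709298e-01 -2.74648034e-04]
 [ 2.29709460e-01  9.73258720e-01 -1.01429927e-03]
 [ 3.43096197e-05 -1.05026540e-03 -9.99999448e-01]] 0.09271343524729703 [ 0.29082898  0.33743153 -0.25912232]
```

View pics/top0.png

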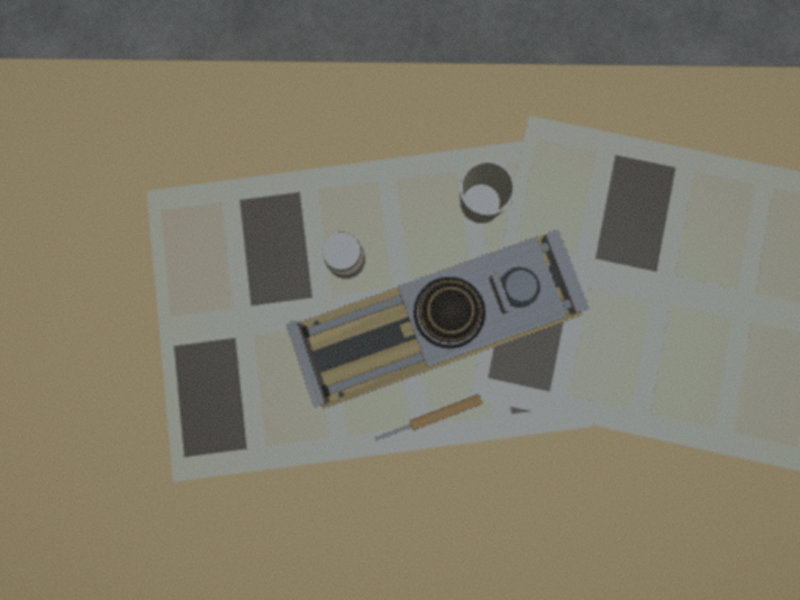

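View pics/side0.png

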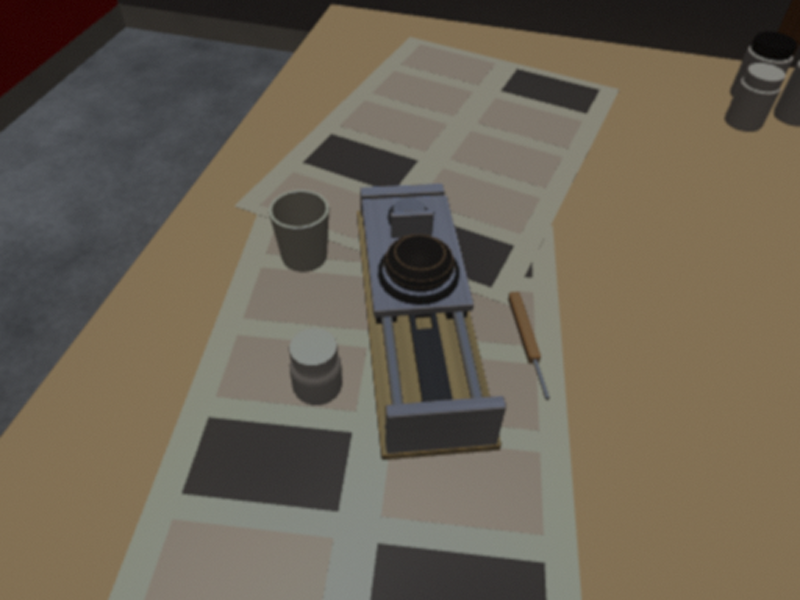

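The top view shows the button at about (521,287), the lip at (497,294), the bowl at (449,312), the tall stop at (308,363) and the low block at (566,272). The slide runs to the left and slightly down in that picture. The mug (485,195) and jar (343,254) stand to its +x side, and the scriber lies at about (430,418).

Run:
```python
import cv2,pickle
d=pickle.load(open("f.pkl","rb"))
a=d["top"]["frame"][140:270,180:380,::-1]; cv2.imwrite("pics/t1.png",cv2.resize(a,None,fx=4,fy=4,interpolation=cv2.INTER_CUBIC))
a=d["side"]["frame"][110:300,220:330,::-1]; cv2.imwrite("pics/s1.png",cv2.resize(a,None,fx=3.1579,fy=3.1579,interpolation=cv2.INTER_CUBIC))
```

```text
(no output)
```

View pics/t1.png

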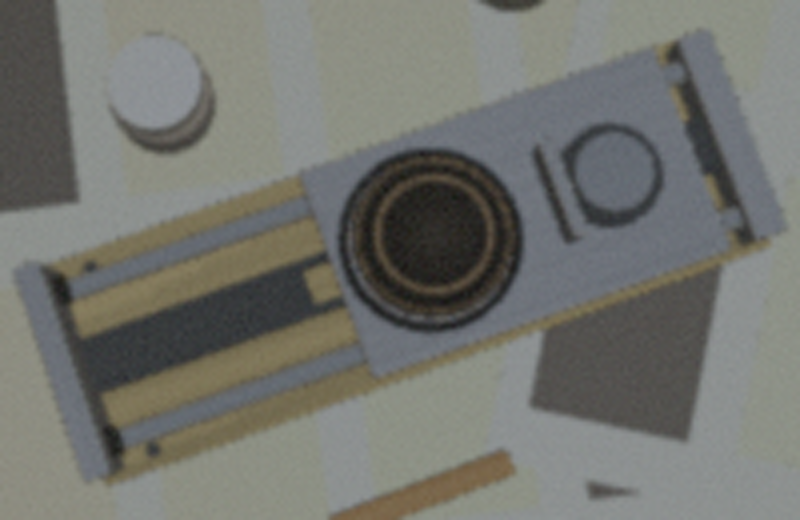

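View pics/s1.png

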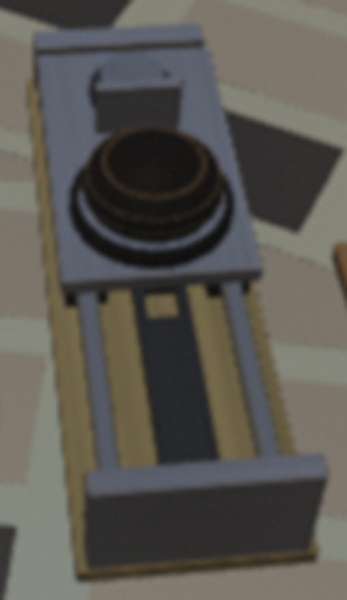

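In the top crop, the button is centred at (617,174). The stop's inner top edge runs (42,262)-(112,471). The carriage's front corners are (302,172) and (373,378), and the lip is at (555,194). The side crop shows the same layout, with the lip top at (138,85) and the stop's top edge at y≈470.

```bash
cat > h.py <<'E'
import numpy as np
def ray(f,u,v,z):
    R,t,K=f["R"],f["t"],f["camera_matrix"]
    c=-R.T@t; d=R.T@np.linalg.solve(K,[u,v,1]); return c+d*(z-c[2])/d[2]
E
python3 - <<'E'
import pickle,numpy as np
from h import ray
d=pickle.load(open("f.pkl","rb")); np.set_printoptions(precision=4,suppress=True)
T=lambda x,y,z: ray(d["top"],180+(x+.5)/4-.5,140+(y+.5)/4-.5,z)
S=lambda x,y,z: ray(d["side"],220+(x+.5)/3.158-.5,110+(y+.5)/3.158-.5,z)
b=T(617,174,.076); c1=T(302,172,.056);c2=T(373,378,.056);e1=T(42,262,.08);e2=T(112,471,.08)
print("button",b,"front",c1,c2,np.linalg.norm(c1-c2),"stop",e1,e2,(e1+e2)/2,np.linalg.norm(e1-e2))
l=T(551,194,.092) ; print("lip",l)
print("block",T(680,32,.05),T(752,240,.05))
s1,s2=S(63,285,.056),S(262,272,.056); print("side front",s1,s2,"lip ends",S(93,86,.092),S(181,83,.092))
print("side stop outer bottom",S(87,495,.08),S(327,480,.08))
n=lambda p:np.degrees(np.arctan2(*(p[:2][::-1])))
y=(e1+e2)/2-b; print("axis",n(y),"perp front",n(c1-c2)+90,"stop",n(e1-e2)+90, "side",n(s1-s2)+90)
m=(c1+c2)/2; a=(e1+e2)/2
# long edges of the board via carriage edge
print("m-b",n(m-b),np.linalg.norm((m-b)[:2]),"m->stop",n(a-m),np.linalg.norm((a-m)[:2]))
print("jar",T(158,85,.07),"mug approx", ray(d["top"],487/1.5625,185/1.5625,.08))
E
```

```text
button [ 0.619  -0.0831  0.076 ] front [0.6202 0.071  0.056 ] [0.5181 0.034  0.056 ] 0.10863469361731232 stop [0.5707 0.196  0.08  ] [0.471  0.1588 0.08  ] [0.5208 0.1774 0.08  ] 0.10642577486137177
lip [ 0.6066 -0.049   0.092 ]
block [ 0.6959 -0.1195  0.05  ] [ 0.5904 -0.1547  0.05  ]
side front [0.6169 0.0754 0.056 ] [0.5167 0.0373 0.056 ] lip ends [ 0.6334 -0.0439  0.092 ] [ 0.5856 -0.0606  0.092 ]
side stop outer bottom [0.5665 0.2113 0.08  ] [0.4646 0.1747 0.08  ]
axis 110.65377286644726 perp front 109.92166843520357 stop 110.4535012794377 side 110.83079367308711
m-b 110.19998228257485 0.14449666818576726 m->stop 111.14340499813424 0.13391960156905983
jar [0.6607 0.1431 0.07  ] mug approx [ 0.747  -0.0389  0.08  ]
```

jog_arm --offset '[[46,-73,-6],[46,-73,-6],[46,-73,-6],[46,-73,-6],[46,-73,-6],[46,-73,-6],[46,-73,-6],[46,-73,-6],[46,-73,-6],[46,-73,-6],[46,-73,-6],[46,-73,-6],[46,-73,-6],[46,-73,-6],[46,-73,-6],[46,-73,-6],[46,-73,-6],[46,-73,-6],[46,-73,-6],[46,-73,-6]]' --turn '[[0,0,-0.98],[0,0,-0.98],[0,0,-0.98],[0,0,-0.98],[0,0,-0.98],[0,0,-0.98],[0,0,-0.98],[0,0,-0.98],[0,0,-0.98],[0,0,-0.98],[0,0,-0.98],[0,0,-0.98],[0,0,-0.98],[0,0,-0.98],[0,0,-0.98],[0,0,-0.98],[0,0,-0.98],[0,0,-0.98],[0,0,-0.98],[0,0,-0.98]]' --hand 1 --squeeze 20

```text
t: 2.1
ee_pos: [0.6147, -0.0725, 0.1584]
tool_rot: [[-0.351, 0.936, -0.001], [0.936, 0.351, 0.0], [0.001, -0.001, -1.0]]
wrist_force: [-0.4, 0.1, 0.2]
width: 0.0002
grasp_force: 0.0
```

Run:
```python
from bench import env
import cv2,pickle
d={n:env.grab_frame(n) for n in("wrist","side")}
pickle.dump(d,open("f2.pkl","wb"))
a=d["wrist"]["frame"]; b=d["side"]["frame"]
import numpy as np
im=np.hstack([a,b])[:,:,::-1]
cv2.imwrite("pics/w1.png",cv2.resize(a[:,:,::-1],(800,600),interpolation=cv2.INTER_CUBIC))
print(d["wrist"]["R"],d["wrist"]["t"])
s=env.sense();print(s["ee_pos"],s["wrist_force"],s["joint_positions"],s["t"])
```

```text
[[ 9.36211980e-01  3.51435098e-01 -7.07328690e-04]
 [ 3.37664998e-01 -8.98967334e-01  2.78998353e-01]
 [ 9.74139482e-02 -2.61440441e-01 -9.60291320e-01]] [-0.55037998 -0.28813409  0.25387594]
[ 0.61464685 -0.07183688  0.15890438] [ 0.14740325 -0.39642484  0.07300129] [-1.57652412e-01  1.64870115e-02  1.64292362e+00  1.78156073e-04
  1.48197813e+00 -5.17805057e-01] 2.2
```

View pics/w1.png

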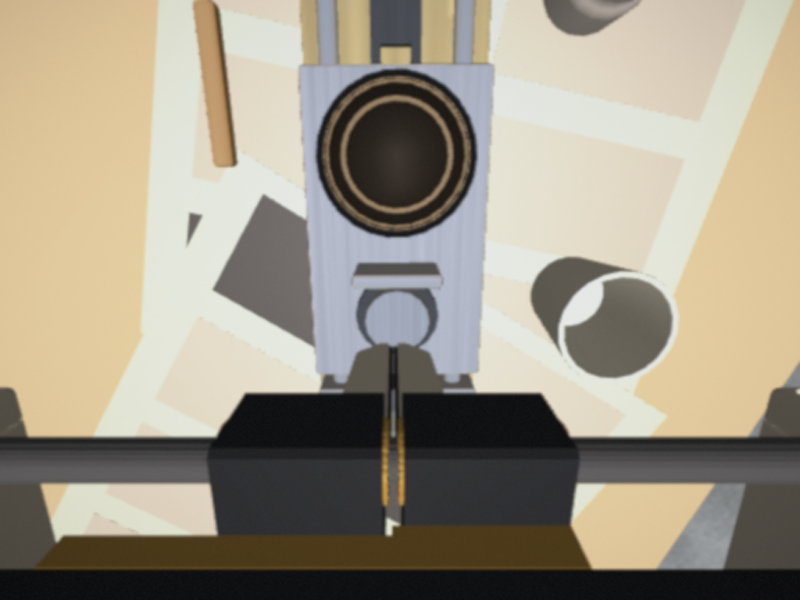

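Run:
```python
import pickle,numpy as np
from h import ray
f=pickle.load(open("f2.pkl","rb"))["wrist"]; np.set_printoptions(precision=4,suppress=True)
u=np.array([-.350,.937]);x=np.array([.937,.350]); tcp=np.array([.6147,-.0725])
W=lambda a,b,z:ray(f,(a+.5)/1.5625-.5,(b+.5)/1.5625-.5,z)
print("cam",-f["R"].T@f["t"])
for n,a,b,z in(("btn",398,320,.076),("lip a",397,287,.092),("lip b",397,275,.092),("lipL",352,275,.092),("lipR",442,275,.092),("frontL",300,66,.056),("frontR",494,66,.056)):
    p=W(a,b,z); q=p[:2]-tcp; print(n,p,"along",q@u,"across",q@x)
```

```text
cam [0.5878 0.0008 0.3238]
btn [ 0.6214 -0.0802  0.076 ] along -0.009558329164897671 across 0.0035503440329496916
lip a [ 0.6119 -0.0572  0.092 ] along 0.015281535719611562 across 0.002708095600574031
lip b [ 0.6095 -0.0509  0.092 ] along 0.02205158659386813 across 0.002679052369807897
lipL [ 0.5866 -0.0595  0.092 ] along 0.02200768735798548 across -0.02183196692039158
lipR [ 0.6324 -0.0423  0.092 ] along 0.022095479265225666 across 0.027186406375217225
frontL [0.5205 0.0334 0.056 ] along 0.13214374674309684 across -0.051178384293908814
frontR [0.621  0.0711 0.056 ] along 0.13230233550971393 across 0.05618685790594411
```

The wrist view puts the button at (398,320) and the lip face at (397,287). The fingers are 10 mm towards the lip from the button's axis and 3 mm off sideways. I'll correct the sideways error and press down.

jog_arm --offset '[[0.2,0.1,-3],[0.2,0.1,-6],[0.2,0.1,-7.5],[0.2,0.1,-8.0],[0.2,0.1,-8.3],[0.2,0.1,-8.6],[0.2,0.1,-8.8],[0.2,0.1,-9.0],[0.2,0.1,-9.1],[0.2,0.1,-9.1]]' --turn '[[0,0,0],[0,0,0],[0,0,0],[0,0,0],[0,0,0],[0,0,0],[0,0,0],[0,0,0],[0,0,0],[0,0,0]]'

```text
t: 3.2
ee_pos: [0.6177, -0.0721, 0.0694]
tool_rot: [[-0.351, 0.936, 0.002], [0.936, 0.351, -0.0], [-0.001, 0.002, -1.0]]
wrist_force: [-2.5, 0.1, 6.6]
width: 0.0003
grasp_force: 3.1
```

jog_arm --offset '[[0,0,-0.2],[0,0,-0.4],[0,0,-0.4]]' --turn '[[0,0,0],[0,0,0],[0,0,0]]'

```text
t: 3.5
ee_pos: [0.6184, -0.0729, 0.068]
tool_rot: [[-0.351, 0.936, 0.004], [0.936, 0.351, -0.002], [-0.003, 0.003, -1.0]]
wrist_force: [-11.1, -2.7, 25.8]
width: 0.0002
grasp_force: 13.3
```

jog_arm --offset '[[-0.06,0.16,0.1],[-0.18,0.48,0.1],[-0.36,0.96,0.1],[-0.54,1.44,0.1],[-0.72,1.92,0.1],[-0.9,2.4,0.1],[-1.08,2.88,0.1],[-1.26,3.36,0.1],[-1.44,3.84,0.1],[-1.62,4.32,0.1],[-1.8,4.8,0.1],[-1.8,4.8,0.1]]' --turn '[[0,0,0],[0,0,0],[0,0,0],[0,0,0],[0,0,0],[0,0,0],[0,0,0],[0,0,0],[0,0,0],[0,0,0],[0,0,0],[0,0,0]]'

```text
t: 4.7
ee_pos: [0.5998, -0.0242, 0.0681]
tool_rot: [[-0.351, 0.936, 0.003], [0.936, 0.351, -0.001], [-0.002, 0.002, -1.0]]
wrist_force: [-11.1, -2.3, 20.6]
width: 0.0007
grasp_force: 10.3
```

Run:
```python
from bench import env
import cv2,numpy as np
f=env.grab_frame("wrist");g=env.grab_frame("top")
a=f["frame"][:,:,::-1];b=g["frame"][:,:,::-1]
cv2.imwrite("pics/w2.png",cv2.resize(np.vstack([a[:300,100:400],b[130:280,150:400].repeat(1,0)[:, :250].copy() if 0 else cv2.resize(b[130:280,150:400],(300,180))]),None,fx=1.25,fy=1.25))
```

```text
(no output)
```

View pics/w2.png

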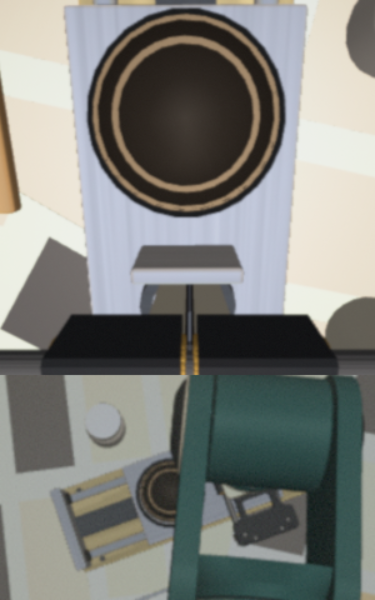

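The wrist half shows the fingertips on the button with a small gap to the lip. The top half shows the carriage has moved along with them and the gap to the stop is roughly half gone. I'll keep pushing.

jog_arm --offset '[[-0.12,0.32,0],[-0.3,0.8,0],[-0.48,1.28,0],[-0.66,1.76,0],[-0.84,2.24,0],[-1.02,2.72,0],[-1.2,3.2,0],[-1.38,3.68,0],[-1.56,4.16,0],[-1.74,4.64,0],[-1.92,5.12,0],[-2.1,5.6,0],[-2.22,5.92,0],[-2.34,6.24,0],[-2.4,6.4,0],[-2.4,6.4,0]]' --turn '[[0,0,0],[0,0,0],[0,0,0],[0,0,0],[0,0,0],[0,0,0],[0,0,0],[0,0,0],[0,0,0],[0,0,0],[0,0,0],[0,0,0],[0,0,0],[0,0,0],[0,0,0],[0,0,0]]'

```text
t: 6.4
ee_pos: [0.5756, 0.0396, 0.068]
tool_rot: [[-0.351, 0.936, 0.002], [0.936, 0.351, -0.001], [-0.002, 0.002, -1.0]]
wrist_force: [-14.0, -5.3, 23.6]
width: 0.0007
grasp_force: 11.7
```

jog_arm --offset '[[-0.06,0.16,0],[-0.12,0.32,0],[-0.18,0.48,0],[-0.24,0.64,0],[-0.24,0.64,0]]' --turn '[[0,0,0],[0,0,0],[0,0,0],[0,0,0],[0,0,0]]'

```text
t: 6.9
ee_pos: [0.5732, 0.0459, 0.0681]
tool_rot: [[-0.351, 0.936, 0.002], [0.936, 0.351, -0.001], [-0.002, 0.002, -1.0]]
wrist_force: [-14.1, -4.8, 24.0]
width: 0.0007
grasp_force: 11.8
```

jog_arm --offset '[[-0.06,0.16,0],[-0.12,0.32,0],[-0.18,0.48,0],[-0.18,0.48,0]]' --turn '[[0,0,0],[0,0,0],[0,0,0],[0,0,0]]'

```text
t: 7.3
ee_pos: [0.5724, 0.0499, 0.0681]
tool_rot: [[-0.351, 0.936, 0.005], [0.936, 0.351, -0.003], [-0.004, 0.003, -1.0]]
wrist_force: [-4.8, -11.2, 17.3]
width: 0.0004
grasp_force: 8.9
```

jog_arm --offset '[[-0.06,0.16,0],[-0.12,0.32,0],[-0.18,0.48,0],[-0.18,0.48,0]]' --turn '[[0,0,0],[0,0,0],[0,0,0],[0,0,0]]'

```text
t: 7.7
ee_pos: [0.5718, 0.053, 0.0681]
tool_rot: [[-0.351, 0.936, 0.008], [0.936, 0.351, -0.006], [-0.008, 0.005, -1.0]]
wrist_force: [8.1, -25.3, 11.6]
width: 0.0003
grasp_force: 15.0
```

Run:
```python
from bench import env
import cv2,pickle
d={n:env.grab_frame(n) for n in("side","wrist")}
pickle.dump(d,open("f3.pkl","wb"))
a=d["side"]["frame"][110:300,200:360,::-1]; cv2.imwrite("pics/s3.png",cv2.resize(a,None,fx=3.1579,fy=3.1579,interpolation=cv2.INTER_CUBIC))
s=env.sense();print(s["ee_pos"],s["wrist_force"])
```

```text
[0.57182527 0.05303697 0.06809621] [  8.50756108 -26.19350893  11.72658495]
```

View pics/s3.png

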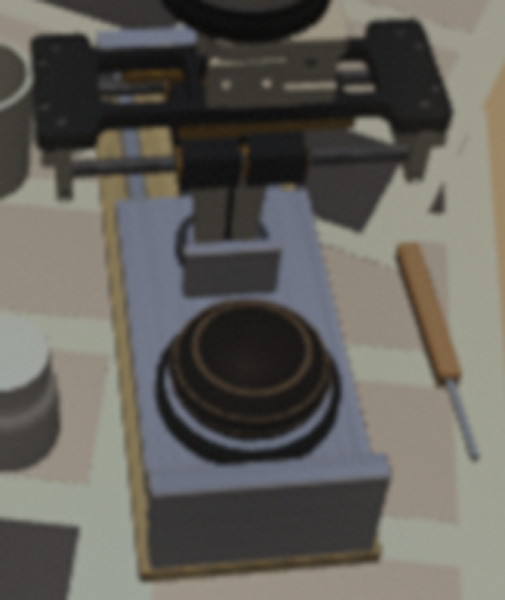

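The carriage is hard against the stop: its front edge meets the plate at y≈470, and the push back is about 27 N. The fingers are against the lip and the button is still down. I'll ease the push, then lift straight up.

jog_arm --offset '[[0.06,-0.16,0],[0.14,-0.38,0],[0.14,-0.38,0]]' --turn '[[0,0,0],[0,0,0],[0,0,0]]'

```text
t: 8.1
ee_pos: [0.5724, 0.0518, 0.0681]
tool_rot: [[-0.351, 0.936, 0.005], [0.936, 0.351, -0.0], [-0.002, 0.005, -1.0]]
wrist_force: [-0.9, -2.4, 15.9]
width: 0.0003
grasp_force: 8.1
```

jog_arm --offset '[[0,0,0.2],[0,0,0.4],[0,0,0.7],[0,0,1.0],[0,0,1.4],[0,0,1.9],[0,0,3],[0,0,5],[0,0,9],[0,0,13],[0,0,13]]' --turn '[[0,0,0],[0,0,0],[0,0,0],[0,0,0],[0,0,0],[0,0,0],[0,0,0],[0,0,0],[0,0,0],[0,0,0],[0,0,0]]'

```text
t: 9.2
ee_pos: [0.572, 0.0524, 0.2013]
tool_rot: [[-0.351, 0.936, 0.008], [0.936, 0.351, 0.001], [-0.002, 0.007, -1.0]]
wrist_force: [-0.3, 0.2, 0.3]
width: 0.0002
grasp_force: 0.0
```

Run:
```python
from bench import env
import cv2,pickle
d={n:env.grab_frame(n) for n in("side","wrist")}
pickle.dump(d,open("f4.pkl","wb"))
cv2.imwrite("pics/w4.png",cv2.resize(d["wrist"]["frame"][:,:,::-1],(800,600),interpolation=cv2.INTER_CUBIC))
a=d["side"]["frame"][110:300,200:360,::-1]; cv2.imwrite("pics/s4.png",cv2.resize(a,None,fx=3.1579,fy=3.1579,interpolation=cv2.INTER_CUBIC))
s=env.sense();print(s["ee_pos"],s["wrist_force"])
```

```text
[0.57065495 0.05225324 0.19577621] [-0.35412811 -0.16722703 -0.63075535]
```

View pics/w4.png

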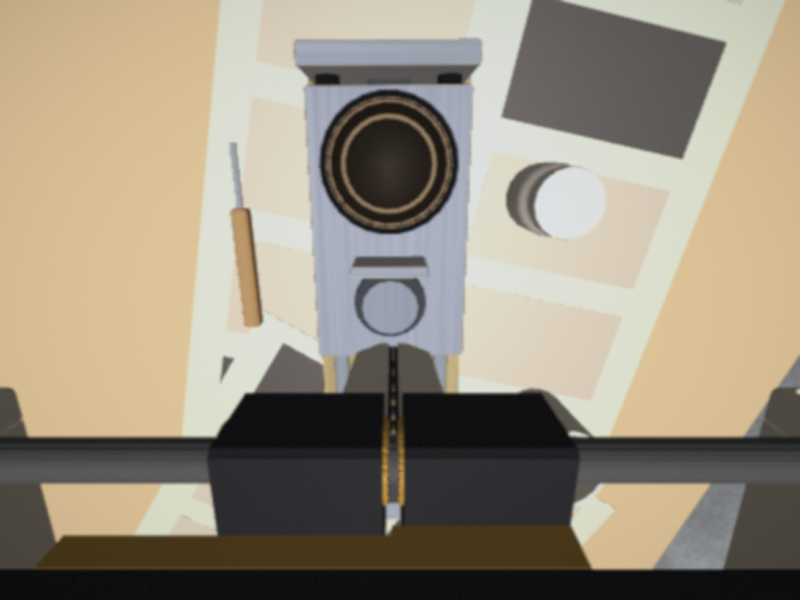

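View pics/s4.png

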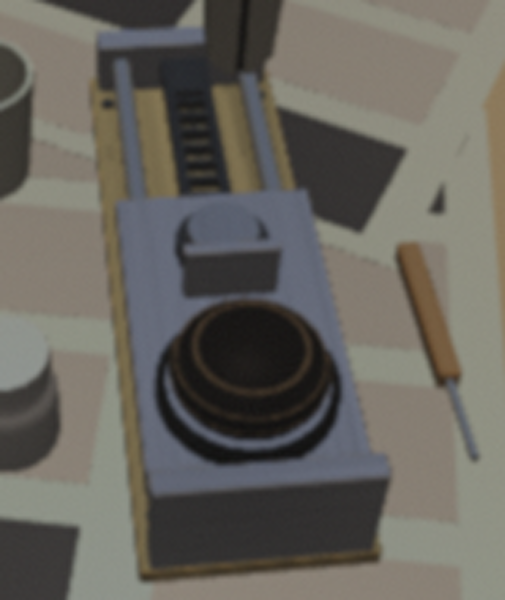

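Run:
```python
import pickle,numpy as np
from h import ray
d=pickle.load(open("f4.pkl","rb")); np.set_printoptions(precision=4,suppress=True)
u=np.array([-.351,.936,0])
def P(f,X,s,o=(0,0)):
    p=f["camera_matrix"]@(f["R"]@X+f["t"]); p=p[:2]/p[2]; return (p-o+.5)*s-.5
w,s=d["wrist"],d["side"]
W=lambda a,b,z:ray(w,(a+.5)/1.5625-.5,(b+.5)/1.5625-.5,z)
lip=W(390,278,.092); st=W(388,66,.08); fr=W(388,86,.056)
print("lip",lip,"stop-lip",(st-lip)@u,"front-lip(120)",(fr-lip)@u)
for z in(.076,.068):
    c=lip-.025*u; c[2]=z; print(z,"wrist c",P(w,c,1.5625),"bottom",P(w,c-.02*u,1.5625),"diam",P(w,c+.02*np.array([.936,.351,0]),1.5625)-P(w,c-.02*np.array([.936,.351,0]),1.5625))
sl=ray(s,200+(232.5)/3.158-.5,110+(248)/3.158-.5,.092)-.008*u
for z in(.076,.068):
    c=sl-.025*u; c[2]=z; print(z,"side far rim",P(s,c-.02*u,3.158,(200,110)))
```

```text
lip [0.5669 0.0616 0.092 ] stop-lip 0.12478266091969065 front-lip(120) 0.11798356921430306
0.076 wrist c [390.0891 307.5007] bottom [390.1224 334.5644] diam [57.9293 -0.0441]
0.068 wrist c [390.1086 304.0175] bottom [390.1408 330.4841] diam [56.4928 -0.0411]
0.076 side far rim [217.5966 196.0228]
0.068 side far rim [216.903  206.3258]
```

The wrist view shows the carriage's front edge (y≈86) on the two stop buffers. The button is at (390,306), clear of the fingers. The side view shows the same, and the mug, jar and scriber haven't moved. Next I'll check the button height by overlaying predicted rims.

Run:
```python
import pickle,numpy as np,cv2
from h import ray
u=np.array([-.351,.936,0]);x=np.array([.936,.351,0])
F4=pickle.load(open("f4.pkl","rb"));F2=pickle.load(open("f2.pkl","rb"));F0=pickle.load(open("f.pkl","rb"))
def tile(f,cen,w=26,s=10):
    X=np.array(cen); pr=lambda Y:(lambda p:p[:2]/p[2])(f["camera_matrix"]@(f["R"]@Y+f["t"]))
    o=np.round(pr(X+[0,0,.076])).astype(int)-w//2-4; n=w+8
    a=cv2.resize(f["frame"][o[1]:o[1]+n,o[0]:o[0]+n,::-1].copy(),(266,266),interpolation=cv2.INTER_CUBIC); k=266/n; b=a.copy()
    a=cv2.convertScaleAbs(a,alpha=1.4); b=a.copy()
    for z,c in((.076,(0,255,0)),(.068,(0,0,255))):
        pts=[(pr(X+[0,0,z]+.02*(np.cos(t)*u+np.sin(t)*x))-o+.5)*k for t in np.linspace(0,6.283,60)]
        cv2.polylines(b,[np.int32(np.round(pts))],True,c,1)
    return np.vstack([a,b])
w=F4["wrist"]; l=ray(w,(390.5)/1.5625-.5,278.5/1.5625-.5,.092)-.025*u; l[2]=0
b0=np.array([.6214,-.0802,0])
cv2.imwrite("pics/z.png",np.hstack([tile(F0["side"],b0),tile(F4["side"],l),tile(w,l,44)]))
```

```text
(no output)
```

View pics/z.png

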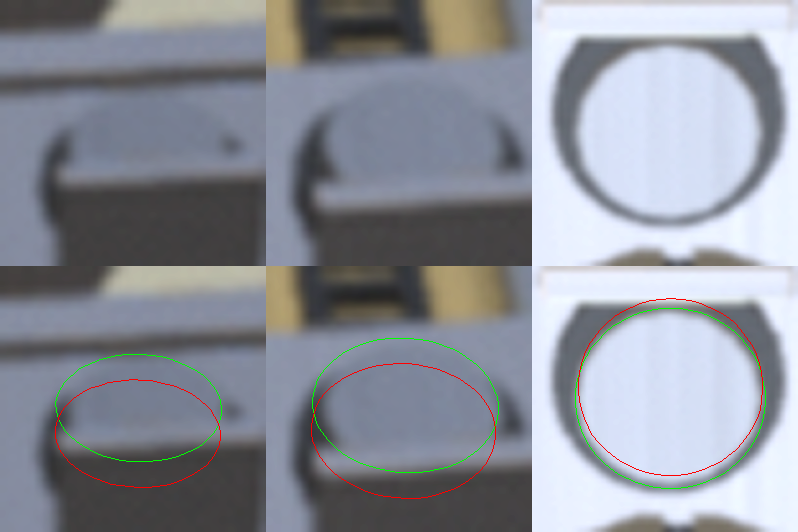

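The overlay matches the button-up rim (green) in the wrist view, and the side view hides the collar the same way it did at the start. The button is fully up and the arm is clear.

```bash
python3 -c "
from bench import env
print(env.finish_job())"
```

```text
the job is handed in; nothing more can be done
None
```

The carriage was pushed against the end stop with the button held down, the button sprang back up to lock it there, the arm is clear, and the job is handed in (about 9.3 s of the 32 s used).

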